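Screw a retort's clamping eye home with a turning bar

ROBOT

A 6-joint arm with a two-finger parallel gripper is mounted at the origin on the work surface. World frame = base frame: x ahead of the robot, y to its left, z up, the work surface at z = 0. Lengths are in m, angles in rad, forces in N, time in s.
With the tool pointing down it reaches from about 0.275 to 0.975 m from the base axis. Payload 8.4 kg.
Tool frame: the origin (TCP) lies at the very end of the fingers, on their centre line; the grasp point (between the pads) lies arm.hold_point_z behind it (arm.hold_point_z is the distance from the TCP to the grasp point, in m); z points along the fingers, y is the line along which they close (so a half turn about z gives the same grasp; the last joint's range is limited). The gripper opens to 92 mm and grips with 3 to 60 N. Pads are 20 mm wide; open, the fingers measure 128 mm over their backs; the gripper's body (75 mm by 189 mm) begins 69 mm behind the grasp point.
Start: joints at [-1.226, 0.353, 1.633, -0, 1.155, -0.002], TCP at [0.212, -0.588, 0.215] pointing down, gripper open.
Joint ranges: [-2.63, 2.63], [-0.92, 2.1], [0.06, 2.66], [-1.3, 4.44], [0, 2.69], [-3.02, 3.02]. Speed limits (rad/s): [2.22, 2.22, 2.79, 3.14, 3.14, 3.14].

INTERFACE

Orientations are given as a unit quaternion [x, y, z, w].
In Python, from plant import arm gives the robot as it stands. The module is installed in compiled form; this text tells all that it offers.
- The arm moves only by the shell command python3 -m crank 'ROWS' [FORCE]. ROWS is JSON, a list of rows, each a list of 7 numbers: the shift along the tool's x, y, z as a fraction of full scale, then the turn, a rotation vector about the tool's x, y, z as a fraction of full scale, then the opening, from 0 (shut) to 1 (fully open). A call has 1 to 20 rows; each row shifts and turns the commanded pose from where the row before left it, along the tool's axes as they then stand; what a row does not reach is not made up. Full scale, the value 1, is 200 mm for a shift and 180 degrees for a turn. A row lasts 1/12 s, in which the tool goes at most 41.7 mm and 7.16 degrees, less where a joint would pass 70% of its speed; a pose out of reach is approached as far as the arm can. A call with a number of a shift or a turn outside -1 to 1 is refused whole. A call with a gripper value outside its range is refused whole. The fingers move at their own pace and stop on an object; FORCE is the grip in N (left out, the last holds). Time passes only in rows, so rows that do not move let the fingers close. It gives the time, the measured TCP pose, the force, the opening and the grip force at its end, in the units of the state.
- arm.read_state(): the state, without advancing time (a new reading comes with each control period).
- arm.get_image(name): name is "scene" or "top" or "wrist"; returns a dict with "image" (480x640x3 uint8, red, green, blue), "fx", "fy", "cx", "cy" (pixels), "world_from_camera" (4x4, takes a point from camera to world coordinates); the wrist camera has in their place "hand_eye" (4x4, takes a point from camera to tool coordinates, whose origin is the TCP and whose axes are the flange's). Camera axes: x right, y down, z forward; pixel columns grow to the right and rows downward; lengths in m; the calibration is good to about 2 mm. A picture is of the moment at which its call begins: read the wrist's pose just before it. There is no depth.
- arm.finish_job(): hands the job in; it is judged then, once.
The state is a dict: "time_s": time; "joint_pos": joint angles; "joint_velocities": joint speeds; "joint_efforts": joint torques, N m; "eef_pos": TCP position; "tool_rot": TCP orientation; "contact_force": force on the tool from outside, world axes, zero at the start; "ft_torque": the same for the moment, N m; "width": finger opening in m; "gripper_force": force on a finger pad.
Only numpy, scipy, OpenCV 4.12 (cv2) and the standard library are available. Lean on these libraries where they do the work, as an engineer would, in place of code of your own. Each camera call takes 0.05 s, during which the arm holds its last target. There are 200 camera calls.

TASK

Take the steel turning bar from its rest, slide it through the loop of the screw eye on top of the sample retort and turn the eye clockwise until its shoulder is down on the brass washer and the washer's pointer has just begun to creep round with it, without forcing it further and without touching the eye with the gripper. Then draw the bar out, leaving the eye screwed home, and lay it back in the two notches of its rest, leaving everything else on the bench where it is.

Things in the scene. Friction and masses are not known exactly. Their poses are not given: they have to be found in the camera images.
- pot: The sample retort, a steel pot 106 mm across, fixed to the bench. Origin on the bench at the pot's middle, z up. A flat grey crossbar (28 x 148 x 12 mm, along the pot's y, top 86 mm above the bench, bolt heads rising 2 mm at its ends) lies over the lid; brass washer and screw eye sit on its middle, on the pot's vertical axis. Only washer and eye stand higher than 88 mm.
- loop (a point): Centre of the screw eye's round loop (steel, hole 20 mm wide, ring 8 mm thick, 36 mm across outside), on the turning axis, about 115 mm above the bench. x runs level through the hole (the bar goes in along +x or -x), y lies level in the plane of the ring, z up. A 12 mm bar in it swings about 0.75 rad either side of x before it bears on the ring and turns the eye.
- pointer (a point): Tip of the flat pointer of the brass washer under the eye (washer 34 mm across, 4 mm thick): 32 mm from the turning axis, 90 mm above the bench; x points outwards. The washer lies still while the eye runs free and turns with it once the shoulder is down. A creep of 1 to 5 mm at the tip (2 to 9 degrees) is right; 7 mm ruins it. Its place tells nothing of how far the eye has to go.
- bar: The turning bar: plain round steel rod, 12 mm thick, 220 mm long, round ends, 0.12 to 0.23 kg, lying in its rest. Origin at its middle, x along it. Held at its middle, 80 mm from the turning axis, it needs about 1 N sideways to turn the free eye and 5 to 6 N to drag the washer.
- rest: The bar's rest, fixed to the bench: a grey plate 170 x 70 mm with two V-notched saddles 12 mm thick, 65 mm either side of its middle, tops 60 mm above the bench. Origin on the bench at its middle, x along the lying bar, z up. The space between the saddles, above the 10 mm plate, is free for fingers.
- rest_axis (a point): Where the bar's middle lies when it rests in the notches: above the middle of the rest, 48.5 mm above the bench, x along the bar. The V notches are 90 degrees, about 35 mm wide at the top.
- crucible: Bystander: small white ceramic cup, 42 mm across, 38 mm high, between the pot and the rest; origin under its middle.
- jar: Bystander: small amber glass jar, 44 mm across, 65 mm high, between the pot and the rest; origin under its middle.
- tin_a: Bystander: aluminium sample tin, 84 mm across, 55 mm high, at one side; origin under its middle.
- tin_b: Bystander: another such tin, at the other side.
- brush: Bystander: bench brush lying at the left.
- spatula: Bystander: spatula lying at the right.
- eye: The screw eye; origin under its shoulder, 25 mm below the loop's centre. Clockwise from above screws it in, 0.5 mm down per rad. 0.6 to 1.6 rad remain, hidden, until the shoulder meets the washer: feel it. Running free takes about 0.08 N m; once down, it drags the washer along at about 0.45 N m. It stays where it is left, but turning it back loosens it. Work it with the bar only.
Mind the look-alikes: they are no part of the job. Of the things that look like the bar, the larger one is meant. Leave any orange look-alike of the rest alone.

How it is judged:
On the way, in this order (a step that is already met when the one before it is completed fails the run):
1. the bar is through the loop of the eye (x of loop in the frame of bar between -0.1 and 0.1 m and y of loop in the frame of bar between -0.009 and 0.009 m and z of loop in the frame of bar between -0.009 and 0.009 m), for 0.2 s.
2. with the bar through it, the eye is turned until its shoulder is on the washer and the pointer has begun to creep (0.8 mm or more at its tip) (all of step 1 and z of loop in the frame of pot below 0.11514 m and distance of pointer from where it was at the start of the episode above 0.0008 m), for 0.1 s.
At the end, for the whole second after the job is handed in: The eye is screwed home: its shoulder down on the washer (within 0.14 mm of height, a quarter radian of turn); the pointer has crept 0.8 to 7 mm from where it lay; the bar lies at rest in both notches of its rest, its middle within 25 mm lengthwise and 5 mm sideways of the rest's middle (z of loop in the frame of pot below 0.11514 m and distance of pointer from where it was at the start of the episode between 0.0008 and 0.007 m and x of bar in the frame of rest between -0.025 and 0.025 m and y of bar in the frame of rest between -0.005 and 0.005 m and z of bar in the frame of rest_axis between -0.004 and 0.004 m and angle between the x axis of bar and the x axis of rest, either way round below 0.08 rad and linear speed of bar below 0.02 m/s); the robot touches nothing.
It fails at once if the washer is dragged more than 7 mm at the pointer's tip (the eye is forced) (distance of pointer from where it was at the start of the episode above 0.007 m).
It fails at once if the bar is forced against the eye (over 75 N of contact) (contact force between bar and eye above 75 N).
It fails at once if the gripper touches the eye (contact force between the fingers and eye above 1 N).
It fails at once if a bystander is shifted by more than 25 mm (distance of any of crucible, jar, tin_a, tin_b, brush, spatula from where it was at the start of the episode above 0.025 m).
It also fails if it takes over 72 s, if anything falls off the work surface, if the arm or the gripper's body presses on something with over 40 N, if the wrist force passes 120 N, or if a joint passes its speed limit or range.

## Working session

There is one attempt and no reset: what is moved stays moved. The work goes in short steps, Python scripts to look and compute and a shell command to move; the robot and the scene stay as the last step left them, time stands still between calls to the robot, and variables do not carry over. Pictures are saved under pics/ and viewed, at most 13 in all, crops included, and the job is handed in when it is done.

```bash
mkdir -p pics; python3 - <<'E'
from plant import arm
import cv2
print(arm.read_state(), arm.hold_point_z)
for n in("top","scene"):
    r=arm.get_image(n); cv2.imwrite(f"pics/{n}0.png",r["image"][:,:,::-1])
    print(n,r["fx"],r["fy"],r["cx"],r["cy"],r["world_from_camera"])
E
```

```text
{'time_s': 0.0, 'joint_pos': array([-1.22636706e+00,  3.53661724e-01,  1.63411685e+00, -3.26146020e-06,
        1.15521475e+00, -2.36950653e-03]), 'joint_velocities': array([-1.17965899e-03, -3.83125822e-05, -8.57839666e-04, -4.38283909e-04,
        1.23941398e-03,  1.56682950e-04]), 'joint_efforts': array([ 1.82071024e-03, -5.93833494e+01, -3.34221232e+01,  6.96431659e-02,
        2.30829616e-02, -1.17233317e-04]), 'eef_pos': array([ 0.21228028, -0.58731878,  0.21386262]), 'tool_rot': array([ 9.85003602e-01,  1.72532357e-01, -1.20664353e-04, -6.89860539e-04]), 'contact_force': array([-0.18073385,  0.01903349,  0.21478003]), 'ft_torque': array([-0.0480692 , -0.05738888, -0.01577915]), 'gripper_force': 0.0, 'width': 0.09192392787239972} 0.0187
top 508.95817397559085 508.95817397559085 317.82358819027263 241.33827350544527 [[-0.02697553 -0.98314339  0.18083525  0.34783228]
 [-0.99941321  0.03034443  0.01588866 -0.00627663]
 [-0.02110817 -0.18030053 -0.98338505  1.06347192]
 [ 0.          0.          0.          1.        ]]
scene 492.06237591112983 492.06237591112983 316.74439214042616 237.65914500074416 [[-5.68148626e-01  7.09936095e-01 -4.16170493e-01  9.82596128e-01]
 [ 8.22925443e-01  4.89572164e-01 -2.88292927e-01  3.29101912e-01]
 [-9.24066283e-04 -5.06270518e-01 -8.62374228e-01  1.07216420e+00]
 [ 0.00000000e+00  0.00000000e+00  0.00000000e+00  1.00000000e+00]]
```

View pics/top0.png

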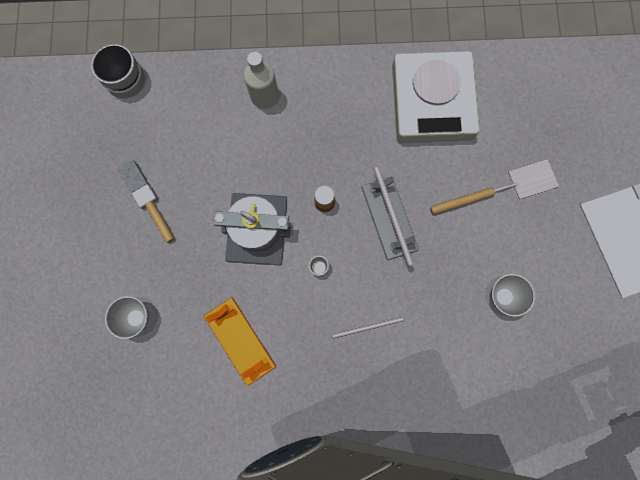

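View pics/scene0.png

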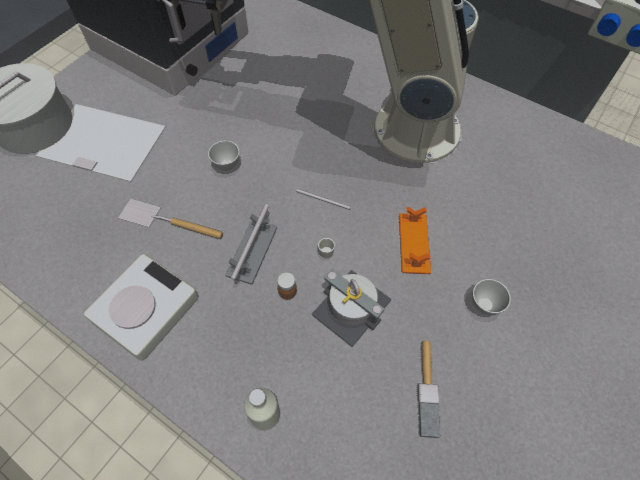

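```bash
cat > h.py <<'E'
from plant import arm
import numpy as np, cv2
from scipy.spatial.transform import Rotation as R
def px2w(r,u,v,z,T=None):
    T=r["world_from_camera"] if T is None else T
    d=T[:3,:3]@np.array([(u-r["cx"])/r["fx"],(v-r["cy"])/r["fy"],1]); o=T[:3,3]
    return o+d*(z-o[2])/d[2]
def w2px(r,p,T=None):
    T=r["world_from_camera"] if T is None else T
    c=T[:3,:3].T@(np.array(p)-T[:3,3]); return r["fx"]*c[0]/c[2]+r["cx"],r["fy"]*c[1]/c[2]+r["cy"]
def toolT(s):
    T=np.eye(4);T[:3,:3]=R.from_quat(s["tool_rot"]).as_matrix();T[:3,3]=s["eef_pos"];return T
def wrist():
    s=arm.read_state(); r=arm.get_image("wrist"); return r,toolT(s)@r["hand_eye"]
E
python3 - <<'E'
from h import *
t=cv2.imread("pics/top0.png");s=cv2.imread("pics/scene0.png")
c=lambda i,x,y,w,h,k:cv2.resize(i[y:y+h,x:x+w],(400,300),interpolation=cv2.INTER_CUBIC)
o=np.vstack([np.hstack([c(t,210,180,80,60,5),c(t,330,160,133,100,3)]),np.hstack([c(s,312,260,80,60,5),c(s,205,200,100,75,4)])])
o=np.vstack([np.hstack([c(t,205,180,100,75,4),c(t,320,165,147,110,3)]),np.hstack([c(s,310,260,80,60,5),c(s,205,200,120,90,4)])])
cv2.imwrite("pics/z0.png",o)
E
```

```text
(no output)
```

View pics/z0.png

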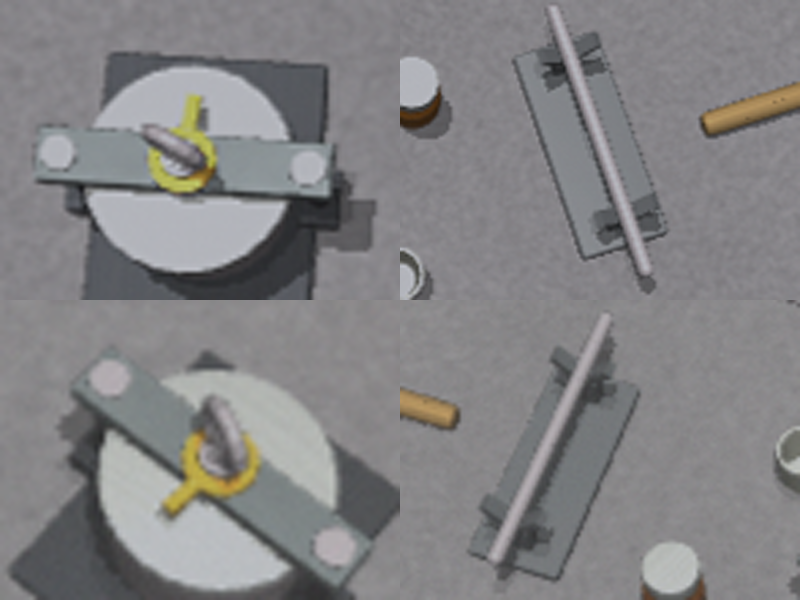

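```bash
python3 - <<'E'
from h import *
np.set_printoptions(precision=4,suppress=True)
t=arm.get_image("top");s=arm.get_image("scene")
for n,r,l in(("top",t,dict(b1=(376.2,168,.0485),b2=(410,265,.0485),wash=(250.5,220.,.09),tip=(253.75,204.5,.09),bolt1=(219.2,218,.088),bolt2=(282,222,.088),jar=(324.5,193,.065),cruc=(319,264,.038))),
 ("scene",s,dict(b1=(205+208*.3,200+20*.3,.0485),b2=(205+95*.3,200+260*.3,.0485),wash=(310+220/5,260+163/5,.09),tip=(310+170/5,260+212/5,.09),bolt1=(310+110/5,260+78/5,.088),bolt2=(310+335/5,260+247/5,.088)))):
  for k,v in l.items(): print(n,k,px2w(r,*v))
# loop-plane angle: project a circle r=14..18 for candidate angle; compare
p=px2w(t,250.5,220,.09)
for a in range(0,180,15):
  d=np.array([np.cos(np.radians(a)),np.sin(np.radians(a)),0])
  L=[]
  for r,x0,y0,k in((t,205,180,4),(s,310,260,5)):
    c=px2w(t,250.5,220,.09) if r is t else px2w(s,354,292.6,.09); c=c+[0,0,.025]
    L.append([np.round((np.array(w2px(r,c+18*.001*(d*np.cos(q)+np.array([0,0,np.sin(q)])))-[x0,y0])*k).astype(int)) for q in np.arange(0,6.2,np.pi/4)])
  print(a,*[np.array(x)[[0,1,2,3,4]].tolist() for x in L])
E
```

```text
top b1 [ 0.6856 -0.1153  0.0485]
top b2 [ 0.4806 -0.1732  0.0485]
top wash [0.5736 0.1406 0.09  ]
top tip [0.6048 0.1341 0.09  ]
top bolt1 [0.58   0.2028 0.088 ]
top bolt2 [0.568  0.0788 0.088 ]
top jar [ 0.6307 -0.0064  0.065 ]
top cruc [0.4895 0.0092 0.038 ]
scene b1 [ 0.4831 -0.1673  0.0485]
scene b2 [ 0.686  -0.1097  0.0485]
scene wash [0.5766 0.146  0.09  ]
scene tip [0.6081 0.1406 0.09  ]
scene bolt1 [0.5688 0.0834 0.088 ]
scene bolt2 [0.5808 0.207  0.088 ]Traceback (most recent call last):
  File "<stdin>", line 14, in <module>
TypeError: unsupported operand type(s) for -: 'tuple' and 'list'
```

```bash
python3 - <<'E'
from h import *
t=arm.get_image("top");s=arm.get_image("scene")
for a in range(0,180,15):
  d=np.array([np.cos(np.radians(a)),np.sin(np.radians(a)),0]); L=[]
  for r,x0,y0,k,c in((t,205,180,4,px2w(t,250.5,220,.09)),(s,310,260,5,px2w(s,354,292.6,.09))):
    L+=[[((np.array(w2px(r,c+[0,0,.025]+.018*(d*np.cos(q)+np.array([0,0,np.sin(q)]))))-[x0,y0])*k).astype(int).tolist() for q in np.arange(0,3.2,np.pi/4)]]
  print(a,*L)
E
```

```text
0 [[174, 111], [169, 116], [168, 139], [169, 168], [174, 185]] [[200, 170], [209, 149], [226, 120], [241, 103], [246, 107]]
15 [[164, 113], [162, 117], [168, 139], [176, 167], [183, 183]] [[211, 175], [216, 152], [226, 120], [234, 100], [236, 102]]
30 [[155, 117], [156, 120], [168, 139], [183, 164], [192, 179]] [[222, 177], [224, 153], [226, 120], [227, 98], [225, 100]]
45 [[147, 123], [150, 124], [168, 139], [188, 160], [200, 173]] [[233, 177], [232, 153], [226, 120], [219, 99], [214, 101]]
60 [[141, 131], [146, 129], [168, 139], [193, 154], [206, 165]] [[243, 174], [239, 151], [226, 120], [211, 101], [204, 104]]
75 [[137, 140], [144, 136], [168, 139], [195, 148], [210, 156]] [[252, 168], [246, 147], [226, 120], [205, 105], [195, 109]]
90 [[136, 149], [143, 143], [168, 139], [196, 141], [211, 147]] [[259, 160], [251, 141], [226, 120], [200, 110], [188, 117]]
105 [[137, 159], [144, 149], [168, 139], [195, 134], [210, 137]] [[264, 151], [254, 135], [226, 120], [196, 117], [183, 125]]
120 [[141, 167], [146, 156], [168, 139], [193, 128], [206, 129]] [[266, 142], [256, 128], [226, 120], [195, 124], [181, 135]]
135 [[147, 175], [150, 161], [168, 139], [188, 123], [200, 121]] [[265, 131], [255, 121], [226, 120], [196, 131], [182, 145]]
150 [[155, 180], [156, 165], [168, 139], [183, 119], [192, 116]] [[261, 122], [252, 114], [226, 120], [198, 138], [186, 155]]
165 [[164, 184], [163, 167], [168, 139], [176, 116], [183, 112]] [[254, 114], [247, 108], [226, 120], [203, 144], [192, 164]]
```

```bash
python3 -m crank '[[0.1253,-0.0732,0.003,0,0,0,1],[0.1253,-0.0732,0.003,0,0,0,1],[0.1253,-0.0732,0.003,0,0,0,1],[0.1253,-0.0732,0.003,0,0,0,1],[0.1253,-0.0732,0.003,0,0,0,1],[0.1253,-0.0732,0.003,0,0,0,1],[0.1253,-0.0732,0.003,0,0,0,1],[0.1253,-0.0732,0.003,0,0,0,1],[0.1253,-0.0732,0.003,0,0,0,1],[0.1253,-0.0732,0.003,0,0,0,1],[0.1253,-0.0732,0.003,0,0,0,1],[0.1253,-0.0732,0.003,0,0,0,1],[0.1253,-0.0732,0.003,0,0,0,1],[0.1253,-0.0732,0.003,0,0,0,1],[0.1253,-0.0732,0.003,0,0,0,1],[0.1253,-0.0732,0.003,0,0,0,1],[0.1253,-0.0732,0.003,0,0,0,1],[0.1253,-0.0732,0.003,0,0,0,1],[0.1253,-0.0732,0.003,0,0,0,1],[0.1253,-0.0732,0.003,0,0,0,1]]' 40
python3 -m crank '[[0,0,0,0,0,-0.038,1],[0,0,0,0,0,-0.038,1],[0,0,0,0,0,-0.038,1],[0,0,0,0,0,-0.038,1],[0,0,0,0,0,-0.038,1],[0,0,0,0,0,-0.038,1],[0,0,0,0,0,-0.038,1],[0,0,0,0,0,-0.038,1],[0,0,0,0,0,-0.038,1],[0,0,0,0,0,-0.038,1],[0,0,0,0,0,-0.038,1],[0,0,0,0,0,-0.038,1],[0,0,0,0,0,-0.038,1],[0,0,0,0,0,-0.038,1],[0,0,0,0,0,-0.038,1],[0,0,0,0,0,-0.038,1],[0,0,0,0,0,-0.038,1],[0,0,0,0,0,-0.038,1],[0,0,0,0,0,-0.038,1],[0,0,0,0,0,-0.038,1]]'
python3 -m crank '[[0,0,0,0,0,-0.0364,1],[0,0,0,0,0,-0.0364,1],[0,0,0,0,0,-0.0364,1],[0,0,0,0,0,-0.0364,1],[0,0,0,0,0,-0.0364,1],[0,0,0,0,0,-0.0364,1],[0,0,0,0,0,0,1],[0,0,0,0,0,0,1]]'
python3 - <<'E'
from h import *
r,T=wrist(); cv2.imwrite("pics/w1.png",r["image"][:,:,::-1])
s=arm.read_state(); X=toolT(s)[:3,:3]; print(s["eef_pos"],np.degrees(np.arctan2(X[1,0],X[0,0])),s["joint_pos"],X[:,2]); print(T)
E
```

```text
time_s: 1.97
eef_pos: [0.585, -0.1408, 0.2026]
tool_rot: [0.985, 0.173, 0.0, 0.0]
contact_force: [-0.7, -0.3, 0.1]
width: 0.0923
gripper_force: 0.0
time_s: 3.63
eef_pos: [0.5842, -0.1421, 0.2025]
tool_rot: [0.199, 0.98, 0.0, -0.0]
contact_force: [0.1, 0.2, -0.6]
width: 0.0916
gripper_force: 0.0
time_s: 4.3
eef_pos: [0.5842, -0.1421, 0.2025]
tool_rot: [-0.137, 0.991, 0.0, -0.0]
contact_force: [0.4, -0.5, -0.5]
width: 0.0919
gripper_force: 0.0
[ 0.584256   -0.1420592   0.20256075] -164.24899875788785 [-2.41028441e-01  3.28040860e-01  1.69793009e+00  3.11803185e-05
  1.11565975e+00 -2.08674531e+00] [-3.02611515e-05  3.62782704e-05 -9.99999999e-01]
[[-2.72296086e-01  9.31572935e-01  2.40887336e-01  5.16576040e-01]
 [ 9.62213053e-01  2.63380779e-01  6.91129883e-02 -1.61160165e-01]
 [ 9.38695047e-04  2.50604136e-01 -9.68089193e-01  3.73253454e-01]
 [ 0.00000000e+00  0.00000000e+00  0.00000000e+00  1.00000000e+00]]
```

View pics/w1.png

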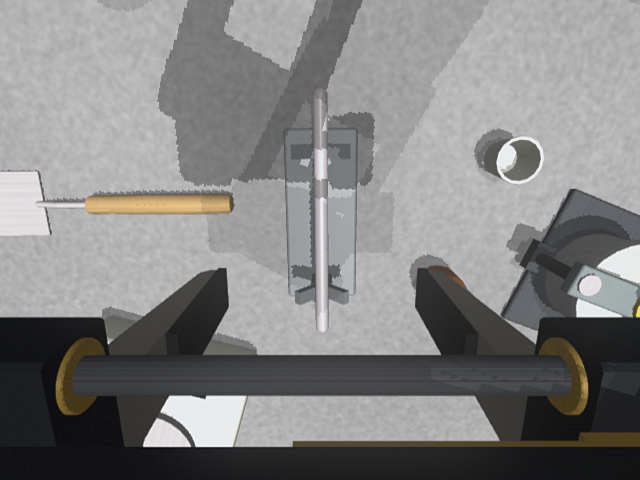

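The wrist view shows the bar from about (320,92) to (322,329), with rest plate edges at 286–357 px. The tool looks aligned with it.

```bash
python3 - <<'E'
from h import *
r,T=wrist(); print(r["fx"],r["cx"],r["cy"])
a=px2w(r,320.3,91,.0485,T); b=px2w(r,322,330,.0485,T); m=(a+b)/2; d=a-b
print(a,b,m,np.linalg.norm(d),np.degrees(np.arctan2(d[1],d[0])))
s=arm.read_state(); Tt=toolT(s); print("mid in tool",Tt[:3,:3].T@(m-Tt[:3,3]))
E
```

```text
373.79804593603166 321.47364709272335 235.1793983651063
[ 0.48073471 -0.17195148  0.0485    ] [ 0.68783851 -0.11190996  0.0485    ] [ 0.58428661 -0.14193072  0.0485    ] 0.21563155644573964 -163.83258169040528
mid in tool [-9.01551550e-05  1.27875245e-04  1.54072084e-01]
```

```bash
python3 -m crank '[[0,0,0.08,0,0,-0.002,1],[0,0,0.08,0,0,0,1],[0,0,0.08,0,0,0,1],[0,0,0.08,0,0,0,1],[0,0,0.08,0,0,0,1],[0,0,0.08,0,0,0,1],[0,0,0.08,0,0,0,1],[0,0,0.08,0,0,0,1],[0,0,0.08,0,0,0,1],[0,0,0.08,0,0,0,1],[0,0,0.044,0,0,0,1],[0,0,0.02,0,0,0,1],[0,0,0,0,0,0,1]]' 50
python3 -m crank '[[0,0,0,0,0,0,0],[0,0,0,0,0,0,0],[0,0,0,0,0,0,0],[0,0,0,0,0,0,0],[0,0,0,0,0,0,0],[0,0,0,0,0,0,0],[0,0,0,0,0,0,0],[0,0,0,0,0,0,0],[0,0,0,0,0,0,0],[0,0,0,0,0,0,0]]' 50
```

```text
time_s: 5.48
eef_pos: [0.5838, -0.142, 0.0291]
tool_rot: [-0.142, 0.99, 0.0, -0.001]
contact_force: [-0.6, -0.1, 0.3]
width: 0.092
gripper_force: 0.0
time_s: 6.32
eef_pos: [0.5842, -0.1421, 0.0297]
tool_rot: [-0.142, 0.99, 0.0, -0.0]
contact_force: [0.5, 0.4, -0.4]
width: 0.0272
gripper_force: 0.0
```

```bash
python3 -m crank '[[0,0,0,0,0,0,0],[0,0,0,0,0,0,0],[0,0,0,0,0,0,0],[0,0,0,0,0,0,0],[0,0,0,0,0,0,0]]' 50
python3 -m crank '[[0,0,-0.02,0,0,0,0],[0,0,-0.05,0,0,0,0],[0,0,-0.075,0,0,0,0],[0,0,-0.075,0,0,0,0],[0,0,-0.075,0,0,0,0],[0,0,-0.075,0,0,0,0],[0,0,-0.075,0,0,0,0],[0,0,-0.075,0,0,0,0],[0,0,-0.075,0,0,0,0],[0,0,-0.075,0,0,0,0],[0,0,-0.05,0,0,0,0],[0,0,-0.03,0,0,0,0]]'
```

```text
time_s: 6.73
eef_pos: [0.5845, -0.1424, 0.0299]
tool_rot: [-0.142, 0.99, -0.0, 0.0]
contact_force: [0.5, -3.5, -1.3]
width: 0.0107
gripper_force: 50.0
time_s: 7.73
eef_pos: [0.5847, -0.142, 0.1816]
tool_rot: [-0.142, 0.99, -0.0, 0.001]
contact_force: [0.4, -0.3, -2.0]
width: 0.0104
gripper_force: 50.0
```

```bash
python3 -m crank '[[-0.04,0.035,0,0,0,0,0],[-0.075,0.066,0,0,0,0,0],[-0.075,0.066,0,0,0,0,0],[-0.075,0.066,0,0,0,0,0],[-0.075,0.066,0,0,0,0,0],[-0.075,0.066,0,0,0,0,0],[-0.075,0.066,0,0,0,0,0],[-0.075,0.066,0,0,0,0,0],[-0.075,0.066,0,0,0,0,0],[-0.075,0.066,0,0,0,0,0],[-0.075,0.066,0,0,0,0,0],[-0.075,0.066,0,0,0,0,0],[-0.036,0.03,0,0,0,0,0]]'
python3 -m crank '[[0,0,0,0,0,0.0263,0],[0,0,0,0,0,0.0263,0],[0,0,0,0,0,0.0263,0],[0,0,0,0,0,0.0263,0],[0,0,0,0,0,0.0263,0],[0,0,0,0,0,0.0263,0],[0,0,0,0,0,0.0263,0],[0,0,0,0,0,0.0263,0],[0,0,0,0,0,0.0263,0],[0,0,0,0,0,0.0263,0],[0,0,0,0,0,0,0],[0,0,0,0,0,0,0]]'
python3 - <<'E'
from h import *
r,T=wrist(); cv2.imwrite("pics/w2.png",r["image"][:,:,::-1])
s=arm.read_state(); X=toolT(s)[:3,:3]; print(s["eef_pos"],np.degrees(np.arctan2(X[1,0],X[0,0])),s["joint_pos"],X[:,2])
for z in (.115,): 
  p=np.array([.5755,.1427,z]); print("loop px",w2px(r,p,T),"in tool",X.T@(p-s["eef_pos"]))
E
```

```text
time_s: 8.82
eef_pos: [0.7132, 0.0633, 0.1784]
tool_rot: [-0.143, 0.99, 0.0, -0.001]
contact_force: [-0.5, 0.5, -2.7]
width: 0.0105
gripper_force: 50.0
time_s: 9.82
eef_pos: [0.7123, 0.0605, 0.1791]
tool_rot: [0.266, 0.964, -0.0, -0.001]
contact_force: [-0.1, -0.4, -1.2]
width: 0.0105
gripper_force: 50.0
[0.71235402 0.06050626 0.17922456] 149.16439386197402 [ 8.26210564e-02  5.22487953e-01  1.45134060e+00  3.43285046e-05
  1.16869981e+00 -9.50006068e-01] [-9.35119968e-04 -4.57382004e-05 -9.99999562e-01]
loop px (np.float64(322.13641156662345), np.float64(-29.138287902522165)) in tool [0.15958902 0.00046017 0.06434875]
```

View pics/w2.png

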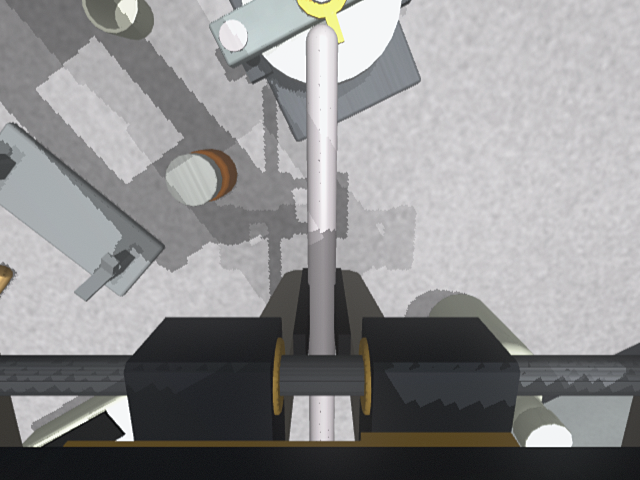

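The loop lies just beyond the top edge of the image: the bar tip is at (322,30) and the washer at about (320,5). I'll raise the tool and sidestep to see the eye clearly.

```bash
python3 -m crank '[[0.03,0.02,-0.05,0,0,0,0],[0.05,0.04,-0.1,0,0,0,0],[0.05,0.04,-0.1,0,0,0,0],[0.05,0.04,-0.1,0,0,0,0],[0.05,0.04,-0.1,0,0,0,0],[0.04,0.02,-0.05,0,0,0,0],[0,0,0,0,0,0,0],[0,0,0,0,0,0,0],[0,0,0,0,0,0,0]]'
python3 - <<'E'
from h import *
r,T=wrist(); s=arm.read_state(); im=r["image"][:,:,::-1].copy(); np.save("w3.npy",T)
cv2.imwrite("pics/w3full.png",im); u,v=w2px(r,[.5755,.1427,.115],T); print(u,v,s["eef_pos"])
x0=int(np.clip(u-80,0,480));y0=int(np.clip(v-60,0,360));print(x0,y0)
cv2.imwrite("pics/w3.png",cv2.resize(im[y0:y0+120,x0:x0+160],(800,600),interpolation=cv2.INTER_CUBIC))
E
```

```text
time_s: 10.62
eef_pos: [0.6864, 0.122, 0.2785]
tool_rot: [0.267, 0.964, -0.001, -0.001]
contact_force: [-0.1, 0.4, -1.9]
width: 0.0105
gripper_force: 50.0
274.79831313378486 95.37500400989941 [0.68642337 0.12182623 0.27818645]
194 35
```

View pics/w3.png

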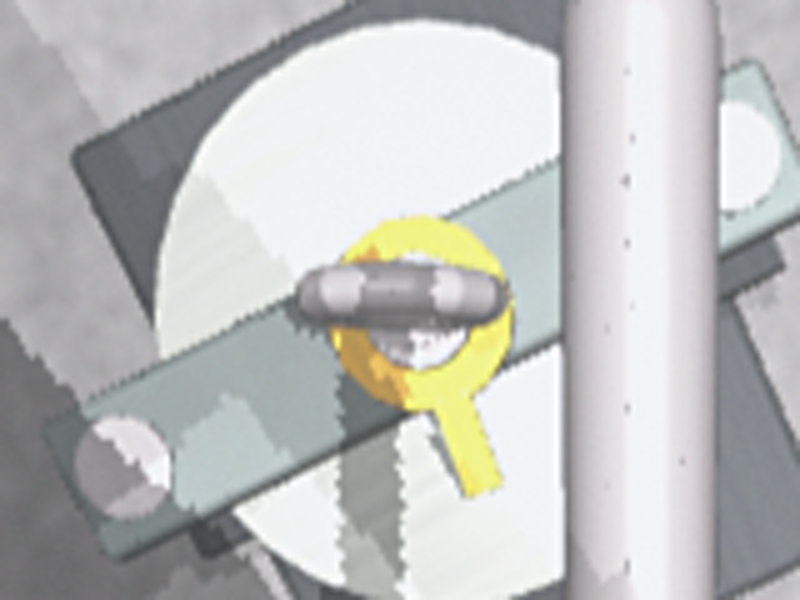

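The top view shows the ring spanning (298,300)–(508,297) in the crop, i.e. centre px (274.5,94.6), level in the image and so square to the bar. The washer centre is at crop (422,312) and the pointer tip at (484,492).

```bash
python3 - <<'E'
from h import *
r,T=wrist(); s=arm.read_state(); X=toolT(s)[:3,:3]
L=px2w(r,274.5,94.6,.115,T); print("loop",L,"washer",px2w(r,194+422/5,35+312/5,.092,T),"tip",px2w(r,194+484/5,35+492/5,.092,T))
a=px2w(r,194+298/5,35+300/5,.115,T);b=px2w(r,194+508/5,35+297/5,.115,T);d=a-b;print("ring dir",np.degrees(np.arctan2(d[1],d[0])),np.linalg.norm(d))
print("loop in tool",X.T@(L-s["eef_pos"]),X[:,2],np.degrees(np.arctan2(X[1,0],X[0,0])))
# bar axis in image: bar at hold height, check lateral/pitch: tip and near edge px predicted for held bar
for q in(.10,.05,0): print(q,w2px(r,s["eef_pos"]+X@np.array([q,0,-arm.hold_point_z]),T))
im=r["image"].astype(int)
for v in (60,120,200): print(v,np.where(np.abs(np.diff(im[v,285:360].sum(1)))>60)[0]+285)
E
```

```text
loop [0.57479042 0.14266606 0.115     ] washer [0.57503576 0.14332409 0.092     ] tip [0.60729231 0.13624766 0.092     ]
ring dir -120.21263637439972 0.03536579714223876
loop in tool [ 0.10621077 -0.03937906  0.16336875] [-2.31858092e-03 -6.17762977e-04 -9.99997121e-01] 148.98135069506168
0.1 (np.float64(321.3188407063298), np.float64(56.92369185206212))
0.05 (np.float64(321.2390334667575), np.float64(190.3381872903082))
0 (np.float64(321.17134162102514), np.float64(303.4992675641772))
60 [305 307 335 337 349 350 352]
120 [290 305 306 335 336 351 352]
200 [295 307 319 320 336]
```

```bash
python3 -m crank '[[-0.03,-0.02,0,0,0,0,0],[-0.05,-0.04,0,0,0,0,0],[-0.06,-0.045,0,0,0,0,0],[-0.06,-0.045,0,0,0,0,0],[-0.04,-0.03,0,0,0,0,0],[-0.029,-0.017,0.03,0,0,0,0],[0,0,0.08,0,0,0,0],[0,0,0.11,0,0,0,0],[0,0,0.11,0,0,0,0],[0,0,0.11,0,0,0,0],[0,0,0.11,0,0,0,0],[0,0,0.11,0,0,0,0],[0,0,0.11,0,0,0,0],[0,0,0.08,0,0,0,0],[0,0,0.04,0,0,0,0],[0,0,0.02,0,0,0,0],[0,0,0,0,0,0,0],[0,0,0,0,0,0,0]]'
python3 - <<'E'
from h import *
s=arm.read_state(); X=toolT(s)[:3,:3]
print("loop in tool",X.T@(np.array([.5748,.1427,.1152])-s["eef_pos"])+[0,0,.0187],X[:,0],np.degrees(np.arctan2(X[1,0],X[0,0])),s["contact_force"])
E
```

```text
time_s: 12.22
eef_pos: [0.7135, 0.061, 0.0986]
tool_rot: [0.267, 0.964, 0.0, 0.001]
contact_force: [0.6, 0.1, -2.3]
width: 0.0104
gripper_force: 50.0
loop in tool [ 0.1609601  -0.00138123  0.00195165] [-0.85710593  0.51513936 -0.00093116] 148.99321463287743 [ 0.63040223  0.1063418  -2.30928004]
```

```bash
python3 -m crank '[[0.02,-0.006,0.009,0,0,0,0],[0.03,0,0,0,0,0,0],[0.035,0,0,0,0,0,0],[0.035,0,0,0,0,0,0],[0.035,0,0,0,0,0,0],[0.035,0,0,0,0,0,0],[0.035,0,0,0,0,0,0],[0,0,0,0,0,0,0]]'
python3 -m crank '[[0.035,0,0,0,0,0,0],[0.035,0,0,0,0,0,0],[0.035,0,0,0,0,0,0],[0.035,0,0,0,0,0,0],[0.035,0,0,0,0,0,0],[0,0,0,0,0,0,0],[0,0,0,0,0,0,0],[0,0,0,0,0,0,0]]'
python3 - <<'E'
from h import *
s=arm.read_state(); X=toolT(s)[:3,:3]
print("loop in tool",X.T@(np.array([.5748,.1427,.1152])-s["eef_pos"])+[0,0,.0187],np.degrees(np.arctan2(X[1,0],X[0,0])),s["contact_force"])
r=arm.get_image("scene"); im=r["image"][:,:,::-1]; cv2.imwrite("pics/s4.png",cv2.resize(im[240:330,300:420],(800,600),interpolation=cv2.INTER_CUBIC))
E
```

```text
time_s: 12.88
eef_pos: [0.6722, 0.0841, 0.096]
tool_rot: [0.267, 0.964, -0.0, -0.0]
contact_force: [-0.0, -0.2, -2.0]
width: 0.0103
gripper_force: 50.0
time_s: 13.55
eef_pos: [0.6439, 0.1013, 0.0961]
tool_rot: [0.267, 0.964, 0.0, 0.0]
contact_force: [0.3, -0.6, -2.0]
width: 0.0106
gripper_force: 50.0
loop in tool [ 8.05727320e-02 -5.25758219e-05 -3.99909309e-04] 149.01054790158548 [ 0.28545848 -0.58195727 -1.99858515]
```

View pics/s4.png

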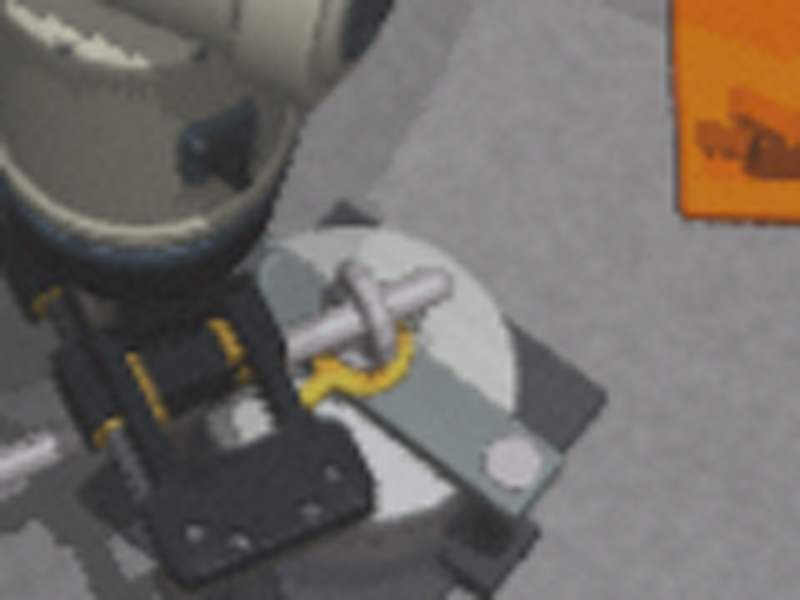

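The bar is through the loop. Next comes the free swing.

```bash
cat > st.py <<'E'
from h import *
s=arm.read_state(); X=toolT(s)[:3,:3]; f=X.T@s["contact_force"]
print("loop in tool mm",np.round(1e3*(X.T@(np.array([.5748,.1427,.115])-s["eef_pos"])+[0,0,18.7e-3]),2),"yaw",np.degrees(np.arctan2(X[1,0],X[0,0])).round(2),"F tool",f.round(2),"Mz",(X.T@s["ft_torque"]).round(3), "q6",s["joint_pos"][5].round(2),s["time_s"])
E
python3 -m crank '[[0.0007,-0.0174,0,0,0,0.0139,0],[0.0015,-0.0349,0,0,0,0.0278,0],[0.0015,-0.0349,0,0,0,0.0278,0],[0.0015,-0.0349,0,0,0,0.0278,0],[0.0015,-0.0349,0,0,0,0.0278,0],[0.0015,-0.0349,0,0,0,0.0278,0],[0.0015,-0.0349,0,0,0,0.0278,0],[0.0007,-0.0174,0,0,0,0.0139,0],[0,0,0,0,0,0,0],[0,0,0,0,0,0,0]]' 50; python3 st.py
python3 -m crank '[[0.0002,-0.014,0,0,0,0.0111,0],[0.0002,-0.014,0,0,0,0.0111,0],[0.0002,-0.014,0,0,0,0.0111,0],[0,0,0,0,0,0,0],[0,0,0,0,0,0,0],[0,0,0,0,0,0,0]]'; python3 st.py
python3 -m crank '[[0.0002,-0.014,0,0,0,0.0111,0],[0.0002,-0.014,0,0,0,0.0111,0],[0.0002,-0.014,0,0,0,0.0111,0],[0,0,0,0,0,0,0],[0,0,0,0,0,0,0],[0,0,0,0,0,0,0]]'; python3 st.py
python3 -m crank '[[0.0002,-0.014,0,0,0,0.0111,0],[0.0002,-0.014,0,0,0,0.0111,0],[0.0002,-0.014,0,0,0,0.0111,0],[0,0,0,0,0,0,0],[0,0,0,0,0,0,0],[0,0,0,0,0,0,0]]'; python3 st.py
```

```text
time_s: 14.43
eef_pos: [0.6079, 0.0692, 0.0961]
tool_rot: [0.544, 0.839, 0.0, 0.0]
contact_force: [0.7, 0.1, -2.4]
width: 0.0105
gripper_force: 50.0
loop in tool mm [80.59 -0.22 -0.22] yaw 114.05 F tool [-0.18  0.68  2.43] Mz [-0.088 -0.077 -0.001] q6 -0.31 14.4333
time_s: 14.93
eef_pos: [0.6001, 0.0665, 0.096]
tool_rot: [0.587, 0.809, 0.0, 0.0]
contact_force: [0.3, -0.3, -2.8]
width: 0.0106
gripper_force: 50.0
loop in tool mm [80.33 -0.35 -0.27] yaw 108.09 F tool [-0.39  0.16  2.81] Mz [-0.008 -0.033 -0.044] q6 -0.21 14.9333
time_s: 15.43
eef_pos: [0.5918, 0.0643, 0.096]
tool_rot: [0.629, 0.778, 0.0, 0.0]
contact_force: [-0.4, 0.7, -1.8]
width: 0.0105
gripper_force: 50.0
loop in tool mm [80.27 -0.22 -0.29] yaw 102.09 F tool [ 0.75 -0.25  1.75] Mz [-0.076 -0.014 -0.062] q6 -0.11 15.4333
time_s: 15.93
eef_pos: [0.5835, 0.0629, 0.096]
tool_rot: [0.669, 0.744, 0.0, 0.0]
contact_force: [-0.4, -0.5, -2.7]
width: 0.0101
gripper_force: 50.0
loop in tool mm [80.29 -0.18 -0.3 ] yaw 96.09 F tool [-0.45 -0.44  2.68] Mz [-0.057 -0.028 -0.085] q6 -0.0 15.9333
```

```bash
cat >> st.py <<'E'
r,T=wrist(); im=r["image"]; h=cv2.cvtColor(im,cv2.COLOR_RGB2HSV)
m=(cv2.inRange(h,(20,110,90),(35,255,255))>0); v,u=np.nonzero(m)
P=np.array([px2w(r,a,b,.092,T) for a,b in zip(u,v)])-[.5750,.1430,0] if len(u) else np.zeros((0,3))
ra=np.hypot(P[:,0],P[:,1]); k=(ra>.021)&(ra<.036); an=np.degrees(np.arctan2(P[k,1],P[k,0])); print("yellow",len(u),"pointer n",k.sum(),"az",np.median(an).round(2) if k.sum() else None, "mean",an.mean().round(2))
E
python3 -m crank '[[0.0004,-0.0209,0,0,0,0.0167,0],[0.0004,-0.0209,0,0,0,0.0167,0],[0.0004,-0.0209,0,0,0,0.0167,0],[0,0,0,0,0,0,0],[0,0,0,0,0,0,0],[0,0,0,0,0,0,0]]' 60; python3 st.py
python3 -m crank '[[0.0004,-0.0209,0,0,0,0.0167,0],[0.0004,-0.0209,0,0,0,0.0167,0],[0.0002,-0.014,0,0,0,0.0111,0],[0,0,0,0,0,0,0],[0,0,0,0,0,0,0],[0,0,0,0,0,0,0]]'; python3 st.py; python3 -c "
from h import *
cv2.imwrite('pics/w5.png',arm.get_image('wrist')['image'][:,:,::-1])"
```

```text
time_s: 16.43
eef_pos: [0.571, 0.0624, 0.096]
tool_rot: [0.725, 0.689, -0.0, -0.0]
contact_force: [-0.4, -0.2, -1.8]
width: 0.0103
gripper_force: 60.0
loop in tool mm [80.35 -0.22 -0.29] yaw 87.11 F tool [-0.27 -0.44  1.77] Mz [ 0.001 -0.019 -0.144] q6 0.16 16.4333
yellow 1162 pointer n 31 az -17.43 mean -15.81
time_s: 16.98
eef_pos: [0.5599, 0.0637, 0.096]
tool_rot: [0.771, 0.637, 0.0, -0.0]
contact_force: [-0.9, 0.8, -1.6]
width: 0.0108
gripper_force: 60.0
loop in tool mm [80.36 -0.32 -0.31] yaw 79.07 F tool [ 0.64 -1.05  1.62] Mz [-0.047 -0.003 -0.069] q6 0.3 16.9833
yellow 1126 pointer n 24 az -14.67 mean -13.04
```

View pics/w5.png

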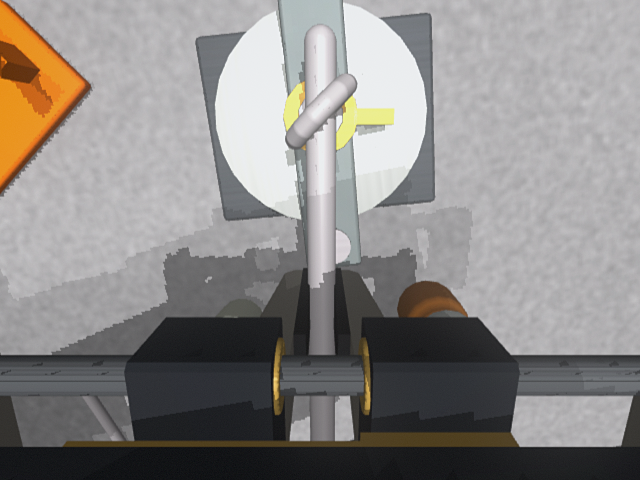

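Clear view: the pointer tip is at (393,117), the washer around (321,117), and the ring runs (293,140)–(350,82), bearing on the bar. I'll improve the pointer measurement.

```bash
python3 - <<'E'
from h import *
r,T=wrist(); im=r["image"]; h=cv2.cvtColor(im,cv2.COLOR_RGB2HSV)
print(h[117,[345,352,360,370,380,390]].tolist(), [px2w(r,u,117,.09,T)[:2].round(4).tolist() for u in(321,360,393)])
m=cv2.inRange(h,(22,90,100),(35,255,255)); v,u=np.nonzero(m); print(len(u)); k=u>358; print(k.sum(),u[k].max(),u[k].mean(),v[k].mean())
E
```

```text
[[31, 104, 238], [31, 106, 238], [31, 103, 238], [31, 103, 237], [30, 105, 237], [31, 105, 238]] [[0.5747, 0.1421], [0.592, 0.1388], [0.6066, 0.136]]
1734
551 393 375.7876588021779 116.37749546279491
```

```bash
sed -i 's/(20,110,90)/(22,85,90)/; s/(ra>.021)&(ra<.036)/(ra>.022)\&(ra<.036)/' st.py; python3 st.py; python3 - <<'E'
from h import *
r=arm.get_image("wrist"); T=np.load("w3.npy"); h=cv2.cvtColor(cv2.imread("pics/w3full.png"),cv2.COLOR_BGR2HSV)
v,u=np.nonzero(cv2.inRange(h,(22,85,90),(35,255,255))); P=np.array([px2w(r,a,b,.092,T) for a,b in zip(u,v)])-[.5750,.1430,0]
ra=np.hypot(P[:,0],P[:,1]); k=(ra>.022)&(ra<.036); an=np.degrees(np.arctan2(P[k,1],P[k,0])); print(k.sum(),np.median(an),an.mean())
E
python3 -m crank '[[0.0002,-0.014,0,0,0,0.0111,0],[0.0002,-0.014,0,0,0,0.0111,0],[0,0,0,0,0,0,0],[0,0,0,0,0,0,0],[0,0,0,0,0,0,0]]'; python3 st.py
```

```text
loop in tool mm [80.38 -0.33 -0.36] yaw 79.01 F tool [-0.42 -0.24  2.3 ] Mz [-0.023  0.038 -0.101] q6 0.3 17.1333
yellow 1716 pointer n 361 az -12.44 mean -12.61
87 -11.603596012013394 -11.5981872607962
time_s: 17.65
eef_pos: [0.5543, 0.065, 0.096]
tool_rot: [0.793, 0.609, 0.0, 0.0]
contact_force: [-0.8, 0.6, -2.8]
width: 0.0102
gripper_force: 60.0
loop in tool mm [80.39 -0.3  -0.28] yaw 75.04 F tool [ 0.4  -0.92  2.79] Mz [-0.035  0.011 -0.123] q6 0.38 17.65
yellow 1749 pointer n 362 az -12.35 mean -12.42
```

```bash
python3 -m crank '[[0.0002,-0.012,0,0,0,0.0097,0],[0.0002,-0.012,0,0,0,0.0097,0],[0,0,0,0,0,0,0],[0,0,0,0,0,0,0],[0,0,0,0,0,0,0]]'|head -1; python3 st.py
python3 -m crank '[[0.0002,-0.012,0,0,0,0.0097,0],[0.0002,-0.012,0,0,0,0.0097,0],[0,0,0,0,0,0,0],[0,0,0,0,0,0,0],[0,0,0,0,0,0,0]]'|head -1; python3 st.py
```

```text
time_s: 18.12
loop in tool mm [80.38 -0.4  -0.3 ] yaw 71.55 F tool [0.72 0.7  2.68] Mz [ 0.011  0.003 -0.046] q6 0.44 18.1167
yellow 1751 pointer n 363 az -12.41 mean -12.43
time_s: 18.58
loop in tool mm [80.36 -0.44 -0.32] yaw 68.06 F tool [-0.56 -1.09  3.18] Mz [ 0.001  0.019 -0.082] q6 0.5 18.5833
yellow 1804 pointer n 366 az -12.31 mean -12.37
```

```bash
python3 -m crank '[[0.0002,-0.012,0,0,0,0.0097,0],[0.0002,-0.012,0,0,0,0.0097,0],[0,0,0,0,0,0,0],[0,0,0,0,0,0,0],[0,0,0,0,0,0,0]]'|head -1; python3 st.py
python3 -m crank '[[0.0002,-0.012,0,0,0,0.0097,0],[0.0002,-0.012,0,0,0,0.0097,0],[0,0,0,0,0,0,0],[0,0,0,0,0,0,0],[0,0,0,0,0,0,0]]'|head -1; python3 st.py
```

```text
time_s: 19.05
loop in tool mm [80.34 -0.54 -0.32] yaw 64.56 F tool [-0.73  0.63  2.05] Mz [-0.007 -0.036 -0.074] q6 0.57 19.05
yellow 1744 pointer n 370 az -12.36 mean -12.41
time_s: 19.52
loop in tool mm [80.3  -0.64 -0.34] yaw 61.07 F tool [0.46 0.16 1.62] Mz [ 0.05  -0.099 -0.107] q6 0.64 19.5167
yellow 1788 pointer n 374 az -12.35 mean -12.38
```

```bash
python3 -m crank '[[0.0002,-0.013,0,0,0,0.0097,0],[0.0002,-0.013,0,0,0,0.0097,0],[0,0,0,0,0,0,0],[0,0,0,0,0,0,0],[0,0,0,0,0,0,0]]'|head -1; python3 st.py
python3 -m crank '[[0.0002,-0.0125,0,0,0,0.0097,0],[0.0002,-0.0125,0,0,0,0.0097,0],[0,0,0,0,0,0,0],[0,0,0,0,0,0,0],[0,0,0,0,0,0,0]]'|head -1; python3 st.py
```

```text
time_s: 19.98
loop in tool mm [80.26 -0.4  -0.31] yaw 57.58 F tool [-0.54 -0.2   2.26] Mz [-0.011 -0.157 -0.032] q6 0.7 19.9833
yellow 1775 pointer n 377 az -12.36 mean -12.38
time_s: 20.45
loop in tool mm [80.24 -0.25 -0.34] yaw 54.09 F tool [-1.59  0.39  2.42] Mz [-0.07  -0.175 -0.079] q6 0.77 20.45
yellow 1722 pointer n 381 az -12.31 mean -12.35
```

```bash
python3 -c "
from h import *
cv2.imwrite('pics/w6.png',arm.get_image('wrist')['image'][:,:,::-1])"
python3 -m crank '[[0.0002,-0.0122,0,0,0,0.0097,0],[0.0002,-0.0122,0,0,0,0.0097,0],[0,0,0,0,0,0,0],[0,0,0,0,0,0,0],[0,0,0,0,0,0,0]]'|head -1; python3 st.py
python3 -m crank '[[0.0002,-0.0122,0,0,0,0.0097,0],[0.0002,-0.0122,0,0,0,0.0097,0],[0,0,0,0,0,0,0],[0,0,0,0,0,0,0],[0,0,0,0,0,0,0]]'|head -1; python3 st.py
```

```text
time_s: 20.97
loop in tool mm [80.2  -0.28 -0.27] yaw 50.59 F tool [-1.06 -0.22  2.37] Mz [-0.065 -0.228 -0.103] q6 0.84 20.9667
yellow 1712 pointer n 382 az -12.25 mean -12.29
time_s: 21.43
loop in tool mm [80.17 -0.27 -0.32] yaw 47.1 F tool [-1.25 -0.74  2.05] Mz [-0.092 -0.246 -0.059] q6 0.91 21.4333
yellow 1665 pointer n 383 az -12.26 mean -12.27
```

```bash
python3 -m crank '[[0.0001,-0.0122,0,0,0,0.0097,0],[0.0001,-0.0122,0,0,0,0.0097,0],[0,0,0,0,0,0,0],[0,0,0,0,0,0,0],[0,0,0,0,0,0,0]]'|head -1; python3 st.py
python3 -m crank '[[0.0001,-0.0122,0,0,0,0.0097,0],[0.0001,-0.0122,0,0,0,0.0097,0],[0,0,0,0,0,0,0],[0,0,0,0,0,0,0],[0,0,0,0,0,0,0]]'|head -1; python3 st.py
```

```text
time_s: 21.9
loop in tool mm [80.19 -0.27 -0.3 ] yaw 43.61 F tool [-0.7   0.04  2.02] Mz [-0.079 -0.203 -0.074] q6 0.97 21.9
yellow 1611 pointer n 383 az -12.32 mean -12.36
time_s: 22.37
loop in tool mm [80.21 -0.27 -0.31] yaw 40.12 F tool [-0.03  0.81  2.59] Mz [-0.05  -0.188 -0.07 ] q6 1.04 22.3667
yellow 1527 pointer n 384 az -12.31 mean -12.35
```

```bash
python3 -m crank '[[0.0001,-0.0122,0,0,0,0.0097,0],[0.0001,-0.0122,0,0,0,0.0097,0],[0,0,0,0,0,0,0],[0,0,0,0,0,0,0],[0,0,0,0,0,0,0]]'|head -1; python3 st.py; python3 -c "
from h import *
cv2.imwrite('pics/w6.png',arm.get_image('wrist')['image'][:,:,::-1])"
```

```text
time_s: 22.83
loop in tool mm [80.21 -0.3  -0.31] yaw 36.63 F tool [-1.2   0.68  2.23] Mz [-0.064 -0.126 -0.054] q6 1.11 22.8333
yellow 1403 pointer n 388 az -12.28 mean -12.33
```

View pics/w6.png

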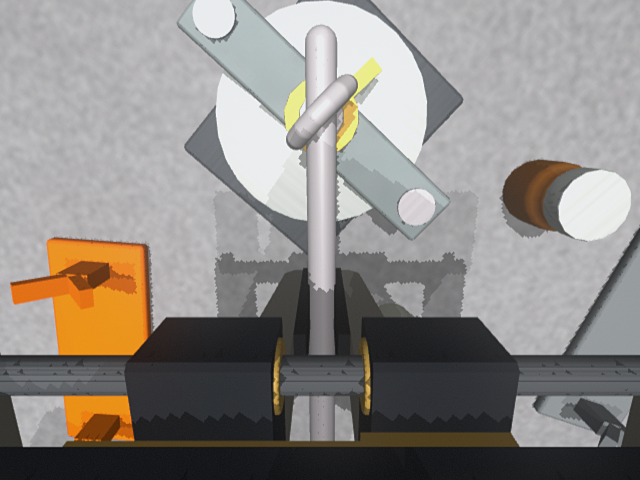

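```bash
python3 -m crank '[[0.0001,-0.0122,0,0,0,0.0097,0],[0.0001,-0.0122,0,0,0,0.0097,0],[0,0,0,0,0,0,0],[0,0,0,0,0,0,0],[0,0,0,0,0,0,0]]'|head -1; python3 st.py
python3 -m crank '[[0.0001,-0.0122,0,0,0,0.0097,0],[0.0001,-0.0122,0,0,0,0.0097,0],[0,0,0,0,0,0,0],[0,0,0,0,0,0,0],[0,0,0,0,0,0,0]]'|head -1; python3 st.py
```

```text
time_s: 23.35
loop in tool mm [80.22 -0.29 -0.32] yaw 33.13 F tool [-0.86  0.22  2.48] Mz [-0.068 -0.172 -0.069] q6 1.18 23.35
yellow 1361 pointer n 387 az -12.23 mean -12.31
time_s: 23.82
loop in tool mm [80.21 -0.43 -0.26] yaw 29.64 F tool [-1.12  1.55  2.18] Mz [-0.305 -0.202 -0.062] q6 1.25 23.8167
yellow 1359 pointer n 387 az -12.3 mean -12.32
```

```bash
python3 -m crank '[[0.0001,-0.0122,0,0,0,0.0097,0],[0,-0.004,0,0,0,0.003,0],[0,0,0,0,0,0,0],[0,0,0,0,0,0,0],[0,0,0,0,0,0,0]]'|head -1; python3 st.py
```

```text
time_s: 24.28
loop in tool mm [80.19 -0.46 -0.25] yaw 27.33 F tool [-0.13  5.5   3.13] Mz [-0.816 -0.187 -0.084] q6 1.3 24.2833
yellow 1378 pointer n 388 az -12.38 mean -12.4
```

```bash
python3 -m crank '[[0,-0.0085,0,0,0,0.0069,0],[0,-0.0085,0,0,0,0.0069,0],[0,0,0,0,0,0,0],[0,0,0,0,0,0,0],[0,0,0,0,0,0,0]]'|head -1; python3 st.py
```

```text
time_s: 24.75
loop in tool mm [80.23 -0.28 -0.28] yaw 24.82 F tool [-0.45  4.1   3.2 ] Mz [-0.736 -0.052 -0.068] q6 1.35 24.75
yellow 1406 pointer n 390 az -15.12 mean -15.1
```

```bash
python3 -m crank '[[0,-0.0065,0,0,0,0.005,0],[0,-0.0065,0,0,0,0.005,0],[0,0,0,0,0,0,0],[0,0,0,0,0,0,0],[0,0,0,0,0,0,0]]'|head -1; python3 st.py
```

```text
time_s: 25.22
loop in tool mm [80.3  -0.22 -0.3 ] yaw 23.01 F tool [-0.2   4.12  2.58] Mz [-0.777 -0.012 -0.086] q6 1.38 25.2167
yellow 1365 pointer n 391 az -16.88 mean -16.94
```

```bash
python3 -m crank '[[0.0002,0.0174,0,0,0,-0.0139,0],[0.0015,0.0349,0,0,0,-0.0278,0],[0.0015,0.0349,0,0,0,-0.0278,0],[0.0015,0.0349,0,0,0,-0.0278,0],[0.0015,0.0349,0,0,0,-0.0278,0],[0.0015,0.0349,0,0,0,-0.0278,0],[0.0015,0.0349,0,0,0,-0.0278,0],[0.0004,0.0174,0,0,0,-0.0139,0],[0,0,0,0,0,0,0],[0,0,0,0,0,0,0]]'|head -1; python3 st.py
```

```text
time_s: 26.1
loop in tool mm [80.31  0.26 -0.4 ] yaw 57.9 F tool [0.17 0.43 2.45] Mz [-0.049  0.044 -0.009] q6 0.7 26.1
yellow 992 pointer n 376 az -17.06 mean -17.06
```

```bash
python3 -m crank '[[-0.02,0,0,0,0,0,0],[-0.04,0,0,0,0,0,0],[-0.05,0,0,0,0,0,0],[-0.06,0,0,0,0,0,0],[-0.07,0,0,0,0,0,0],[-0.08,0,0,0,0,0,0],[-0.08,0,0,0,0,0,0],[-0.06,0,0,0,0,0,0],[-0.03,0,0,0,0,0,0],[0,0,0,0,0,0,0]]'; python3 st.py
python3 -m crank '[[0,0,-0.03,0,0,0,0],[0,0,-0.08,0,0,0,0],[0,0,-0.1,0,0,0,0],[0,0,-0.1,0,0,0,0],[0,0,-0.1,0,0,0,0],[0,0,-0.05,0,0,0,0],[0,0,0,0,0,0,0],[0,0,0,0,0,0,0]]'; python3 st.py
```

```text
time_s: 26.98
eef_pos: [0.4793, -0.0099, 0.0961]
tool_rot: [0.875, 0.484, -0.0, -0.0]
contact_force: [-0.5, 0.4, -2.4]
width: 0.0104
gripper_force: 60.0
loop in tool mm [ 1.8001e+02 -1.5000e-01 -2.9000e-01] yaw 57.93 F tool [ 0.06 -0.58  2.35] Mz [-0.058 -0.028  0.035] q6 0.54 26.9833
yellow 12 pointer n 0 az None mean nan
time_s: 27.7
eef_pos: [0.4806, -0.0083, 0.1881]
tool_rot: [0.874, 0.485, 0.0, 0.0]
contact_force: [0.6, -0.0, -1.9]
width: 0.0103
gripper_force: 60.0
loop in tool mm [ 1.7797e+02 -4.0000e-02  9.1850e+01] yaw 58.06 F tool [0.26 0.5  1.87] Mz [-0.075  0.011  0.021] q6 0.54 27.7
yellow 10 pointer n 0 az None mean nanst.py:7: RuntimeWarning: Mean of empty slice.
  ra=np.hypot(P[:,0],P[:,1]); k=(ra>.022)&(ra<.036); an=np.degrees(np.arctan2(P[k,1],P[k,0])); print("yellow",len(u),"pointer n",k.sum(),"az",np.median(an).round(2) if k.sum() else None, "mean",an.mean().round(2))
  ret = ret.dtype.type(ret / rcount)
st.py:7: RuntimeWarning: Mean of empty slice.
  ra=np.hypot(P[:,0],P[:,1]); k=(ra>.022)&(ra<.036); an=np.degrees(np.arctan2(P[k,1],P[k,0])); print("yellow",len(u),"pointer n",k.sum(),"az",np.median(an).round(2) if k.sum() else None, "mean",an.mean().round(2))
  ret = ret.dtype.type(ret / rcount)
```

```bash
python3 -m crank '[[0,0,0,0,0,0.029,0],[0,0,0,0,0,0.029,0],[0,0,0,0,0,0.029,0],[0,0,0,0,0,0.029,0],[0,0,0,0,0,0.029,0],[0,0,0,0,0,0.029,0],[0,0,0,0,0,0.029,0],[0,0,0,0,0,0.029,0],[0,0,0,0,0,0,0]]'|head -1
python3 -m crank '[[0.015,0.04,0,0,0,0,0],[0.031,0.079,0,0,0,0,0],[0.031,0.079,0,0,0,0,0],[0.031,0.079,0,0,0,0,0],[0.031,0.079,0,0,0,0,0],[0.031,0.079,0,0,0,0,0],[0.031,0.079,0,0,0,0,0],[0.031,0.079,0,0,0,0,0],[0.031,0.079,0,0,0,0,0],[0.031,0.079,0,0,0,0,0],[0.016,0.036,0,0,0,0,0],[0,0,0,0,0,0,0],[0,0,0,0,0,0,0]]'
cat > rs.py <<'E'
from h import *
s=arm.read_state(); X=toolT(s)[:3,:3]
print("bar-hold target in tool mm",1e3*(X.T@(np.array([.5843,-.1420,.0298])-s["eef_pos"])),"yaw",np.degrees(np.arctan2(X[1,0],X[0,0])),"z",X[:,2])
E
python3 rs.py; python3 -c "
from h import *
cv2.imwrite('pics/w7.png',arm.get_image('wrist')['image'][:,:,::-1])"
```

```text
time_s: 28.5
time_s: 29.58
eef_pos: [0.5836, -0.1426, 0.1874]
tool_rot: [0.99, 0.141, -0.001, -0.0]
contact_force: [0.3, 0.5, -1.7]
width: 0.0106
gripper_force: 60.0
bar-hold target in tool mm [  0.97686441  -0.29512934 157.62257747] yaw 16.247314340592908 z [-1.10275592e-03  5.11813488e-04 -9.99999261e-01]
```

View pics/w7.png

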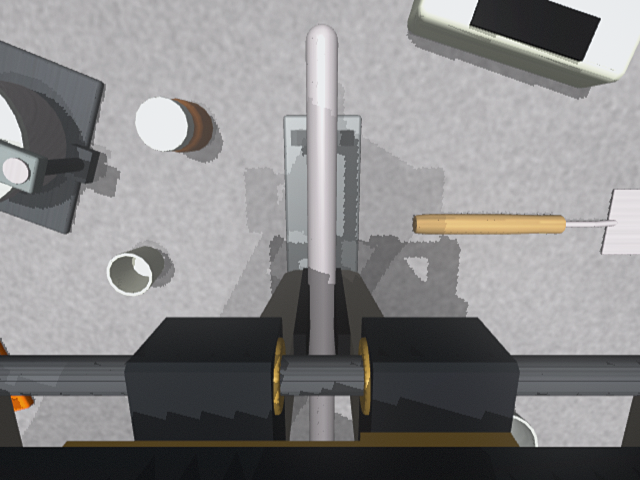

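The held bar is centred over the rest and parallel to it (plate edges at x≈285–360, bar at 321). Next I lower and release.

```bash
python3 -m crank '[[0.004,-0.001,0.04,0,0,0,0],[0,0,0.08,0,0,0,0],[0,0,0.09,0,0,0,0],[0,0,0.09,0,0,0,0],[0,0,0.09,0,0,0,0],[0,0,0.09,0,0,0,0],[0,0,0.09,0,0,0,0],[0,0,0.09,0,0,0,0],[0,0,0.05,0,0,0,0],[0,0,0.03,0,0,0,0],[0,0,0.02,0,0,0,0],[0,0,0.012,0,0,0,0],[0,0,0.01,0,0,0,0],[0,0,0,0,0,0,0],[0,0,0,0,0,0,0]]'; python3 rs.py
```

```text
time_s: 30.88
eef_pos: [0.585, -0.1421, 0.0322]
tool_rot: [0.99, 0.141, 0.0, 0.0]
contact_force: [-0.3, 0.1, -1.7]
width: 0.01
gripper_force: 60.0
bar-hold target in tool mm [-0.69143709 -0.31508474  2.37021397] yaw 16.266591381614 z [ 9.29206721e-04 -2.06373879e-04 -9.99999547e-01]
```

```bash
python3 -m crank '[[0,-0.0015,0.005,0,0,0,0],[0,0,0.005,0,0,0,0],[0,0,0.001,0,0,0,0],[0,0,0,0,0,0,0],[0,0,0,0,0,0,0]]'; python3 rs.py
python3 -m crank '[[0,0,0,0,0,0,0.15],[0,0,0,0,0,0,0.3],[0,0,0,0,0,0,0.5],[0,0,0,0,0,0,0.7],[0,0,0,0,0,0,0.7],[0,0,0,0,0,0,0.7],[0,0,0,0,0,0,0.7],[0,0,0,0,0,0,0.7],[0,0,0,0,0,0,0.7],[0,0,0,0,0,0,0.7]]'
python3 -m crank '[[0,0,-0.03,0,0,0,0.7],[0,0,-0.06,0,0,0,0.7],[0,0,-0.1,0,0,0,0.7],[0,0,-0.1,0,0,0,0.7],[0,0,-0.1,0,0,0,0.7],[0,0,-0.1,0,0,0,0.7],[0,0,-0.1,0,0,0,0.7],[0,0,-0.1,0,0,0,0.7],[0,0,-0.1,0,0,0,0.7],[0,0,-0.06,0,0,0,0.7],[0,0,0,0,0,0,0.7],[0,0,0,0,0,0,0.7]]'
python3 - <<'E'
from h import *
a=arm.get_image("wrist")["image"];b=arm.get_image("top")["image"]
o=np.hstack([cv2.resize(a,(400,300)),cv2.resize(b[150:300,200:440],(400,300))]); cv2.imwrite("pics/f.png",o[:,:,::-1])
E
```

```text
time_s: 31.3
eef_pos: [0.5852, -0.1421, 0.03]
tool_rot: [0.99, 0.142, 0.001, 0.0]
contact_force: [-0.9, -2.8, 4.9]
width: 0.0103
gripper_force: 60.0
bar-hold target in tool mm [-0.84733652 -0.37298479  0.1984765 ] yaw 16.275949627446206 z [ 1.38921885e-03 -6.41157789e-04 -9.99998829e-01]
time_s: 32.13
eef_pos: [0.5846, -0.1417, 0.0294]
tool_rot: [0.99, 0.141, 0.0, -0.0]
contact_force: [-0.1, 1.0, -0.1]
width: 0.0642
gripper_force: 0.0
time_s: 33.13
eef_pos: [0.5848, -0.1418, 0.2001]
tool_rot: [0.99, 0.142, 0.001, 0.0]
contact_force: [-0.5, -0.5, 0.1]
width: 0.0642
gripper_force: 0.0
```

View pics/f.png

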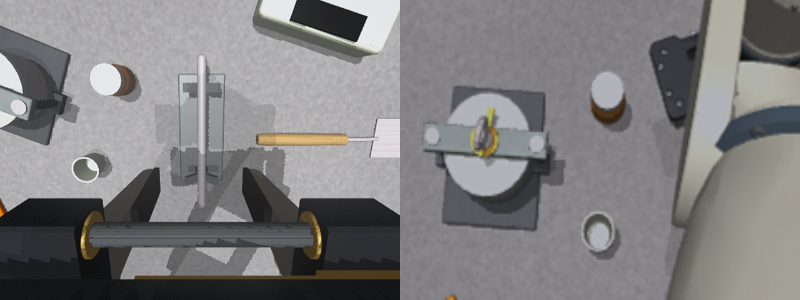

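The bar lies in both notches of its rest (wrist view, x≈202). The eye and washer are undisturbed and the gripper is clear.

```bash
python3 -c "
from plant import arm
print(arm.finish_job())"
```

```text
the job is handed in; nothing more can be done
None
```

The job is handed in, though the hand-in call returned no verdict: the eye is screwed home with the pointer crept about 2.5 mm by camera, and the bar is back in both notches of its rest with the gripper clear.

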